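Hold the recessed reset button of a bench controller down with a stylus

TASK

The controller in the orange printed case has hung: take the slim plain stylus out of the wooden tool block, put its thin shank through the reset hole in the controller's lid (the hole on the vent side, not the one by the display) and press the recessed button right down. Keep hold of the stylus and finish while still holding the button down. Leave the other button, the other tools and everything else on the bench as they are.

Things in the scene. Friction and masses are not known exactly. Their poses are not given: they have to be found in the camera images.
- stylus_mid (a point): The stylus, upright in the tool block: plain round black handle, 16 mm in diameter and 60 mm long, the slimmest of the four, without cap or crossbar; below it a straight steel shank 5 mm in diameter, 60 mm long, flat-ended. About 35 g. This point: centre of the handle, 30 mm above the handle's underside and 90 mm above the shank's end; z up along the stylus, x and y as the block's.
- stylus_tip (a point): The lower end of the stylus's shank, on its axis.
- rack: Wooden tool block, fast on the bench, 60 (x) by 215 (y) by 70 mm high; origin under its centre. Four 9 mm square through holes in a row along y, at -75, -25, 25, 75 mm; a tool stands in each, handle on the block's top, shank loose in the hole, in any order. Handles end 56 to 60 mm above the block; the long sides are clear, so a grip along the block's x is free. Draw tools straight up.
- screwdriver_mid (a point): Another tool in the block, a precision screwdriver: 17 mm handle with a 26 mm turning cap on top. The point lies on its axis, 30 mm above the block's top.
- nut_driver_mid (a point): Another tool in the block, a nut driver with a fat fluted handle 29 mm in diameter. The point lies on its axis, 30 mm above the block's top.
- hex_key_mid (a point): Another tool in the block, a hex key with a crossbar 64 mm long across the block (along x). The point lies on its axis, 30 mm above the block's top.
- controller: Controller: orange case, white lid, 110 (x) by 150 (y) by 50 mm high, screwed to the bench by low ears; origin under its centre, x away from the robot when not turned. On the lid: dark display at +x +y, dark vent slots at +x -y, and two round holes at x = -30 mm, near the near long edge: reset hole at y = -50 mm (corner on the vent side), boot hole at y = 5 mm (near the middle).
- reset_hole (a point): Centre of the mouth of the reset hole, in the lid's upper face (50 mm above the bench); axes as the controller's. The hole is 12 mm in diameter through the 5 mm lid, straight down. Right under it lies the reset button, its flat cap (14 mm in diameter) 22 mm below the lid's upper face.
- boot_hole (a point): Centre of the mouth of the boot hole, 55 mm from the reset hole and just like it, with the boot button under it: to be left alone.
- reset_button (a joint): Travel of the reset button in m: 0 up, 0.005 right down at its stop. Spring: it starts to move at 1.5 N and is at the stop with 5 N; it springs back when released.
- boot_button (a joint): Travel of the boot button in m: 0 up, 0.005 right down. Same spring.
- multimeter: Bystander: yellow hand multimeter, 170 by 80 by 41 mm, lying between the tool block and the controller; origin at the centre of its underside.
- shell: Bystander: empty orange case, open on top, 110 by 150 by 45 mm; origin at the centre of its underside.
- breadboard: Bystander: white breadboard, 165 by 55 by 9 mm; origin at the centre of its underside.
- bottle: Bystander: small clear bottle, 48 mm in diameter, 120 mm high; origin at the centre of its underside.
- parts_tray: Bystander: blue tray of small screws and spacers, 120 by 180 by 32 mm; origin at the centre of its underside.
- pliers: Bystander: pliers lying near the robot, 150 mm long; origin under the pivot.
- keypad: Bystander: square keypad, 75 by 75 by 18 mm, near the robot; origin at the centre of its underside.
There are look-alikes about, which are no part of the job. What is shaped like the part that bears stylus_mid but pink is not meant.

How it is judged:
By the outcome, as a careful person would: the job done as asked, in the order asked, and still so for the second after the job is handed in, while the arm keeps its last pose, push and grip.
It also fails if it takes over 42 s, if anything falls off the work surface, if the arm or the gripper's body presses on something with over 40 N, if the wrist force passes 120 N, or if a joint passes its speed limit or range.

ROBOT

A 6-joint arm with a two-finger parallel gripper is mounted at the origin on the work surface. World frame = base frame: x ahead of the robot, y to its left, z up, the work surface at z = 0. Lengths are in mm, angles in rad, forces in N, time in s.
With the tool pointing down it reaches from about 275 to 750 mm from the base axis. Payload 10.2 kg.
Tool frame: the origin (TCP) lies between the finger pads; the fingertips stand 11 mm ahead of it and the grasp point (between the pads) lies 8 mm behind it; z points along the fingers, y is the line along which they close (so a half turn about z gives the same grasp; the last joint's range is limited). The gripper opens to 85 mm and grips with 20 to 120 N. Pads are 22 mm wide; open, the fingers measure 114 mm over their backs; the gripper's body (76 mm by 85 mm) begins 54 mm behind the grasp point. The pads swing forward as they close: fully open they stand 13 mm farther back than shut.
Start: joints at [-0.223, 0.313, 1.498, -0, 1.331, -0.223], TCP at [525.006, -0.014, 242.294] pointing down, gripper open.
Joint ranges: [-2.94, 2.94], [-0.97, 2.17], [0.19, 2.56], [-1.23, 4.37], [0.02, 3.11], [-2.88, 2.88]. Speed limits (rad/s): [2.39, 2.39, 3.01, 3.14, 3.14, 3.14].

INTERFACE

Orientations are given as a unit quaternion [w, x, y, z].
In Python, from rig import sense, eyes, finish_job gives the robot as it stands.
- The arm moves only by the shell command python3 -m jog 'ROWS' [FORCE]. ROWS is JSON, a list of rows, each a list of 7 numbers: the shift along the tool's x, y, z in m, then the turn, a rotation vector about the tool's x, y, z in rad, then the finger opening in m, from 0 to 0.0854. In form: [[dx, dy, dz, rx, ry, rz, gripper], ...]. A call has 1 to 5 rows; each row shifts and turns the commanded pose from where the row before left it, along the tool's axes as they then stand; what a row does not reach is not made up. A row lasts 1/10 s, in which the tool goes at most 50 mm and 8.59 degrees, less where a joint would pass 70% of its speed; a pose out of reach is approached as far as the arm can. A call is refused whole if a number of a shift passes 0.05 or a number of a turn 0.15, either way. A call with a gripper value outside its range is refused whole. The fingers move at their own pace and stop on an object; FORCE is the grip in N (left out, the last holds). Time passes only in rows, so rows that do not move let the fingers close. It gives the time, the measured TCP pose, the force, the opening and the grip force at its end, in the units of the state.
- sense(): the state, without advancing time (a new reading comes with each control period).
- eyes.capture(name): name is "scene" or "side" or "wrist"; returns the picture (480x640x3 uint8, red, green, blue); there is no depth.
- eyes.calibration(name): a dict with "fx", "fy", "cx", "cy" (pixels), "dist" ([k1, k2, p1, p2, k3] as OpenCV has them; the pictures are not rectified), "cam_to_world" (4x4, takes a point from camera to world coordinates); the wrist camera has in their place "mount" (4x4, takes a point from camera to tool coordinates, whose origin is the TCP and whose axes are the flange's). Camera axes: x right, y down, z forward; pixel columns grow to the right and rows downward; lengths in mm; the calibration is good to about 2 mm. A picture is of the moment at which its call begins: read the wrist's pose just before it. calibration takes no time and is no camera call.
- finish_job(): hands the job in; it is judged then, once.
The state is a dict: "time_s": time; "joints": joint angles; "dq": joint speeds; "tau": joint torques, N m; "eef_pos": TCP position; "ee_rot": TCP orientation; "force": force on the tool from outside, world axes, zero at the start; "wrist_torque": the same for the moment, N m; "grip_width": opening from 0.0 (shut) to 1.0 (fully open); "grip_force": force on a finger pad.
Only numpy, scipy, OpenCV 4.12 (cv2) and the standard library are available. Lean on these libraries where they do the work, as an engineer would, in place of code of your own. Each camera call takes 0.05 s, during which the arm holds its last target. There are 200 camera calls.

## Working session

There is one attempt and no reset: what is moved stays moved. The work goes in short steps, Python scripts to look and compute and a shell command to move; the robot and the scene stay as the last step left them, time stands still between calls to the robot, and variables do not carry over. Pictures are saved under pics/ and viewed, at most 10 in all, crops included, and the job is handed in when it is done.

```bash
ls; mkdir -p pics; cat > h.py <<'E'
import numpy as np, cv2, json
from rig import sense, eyes
from scipy.spatial.transform import Rotation as R
def T_of(name, s=None):
    c=eyes.calibration(name)
    if 'cam_to_world' in c: return c,np.array(c['cam_to_world'])
    s=s or sense(); T=np.eye(4); q=s['ee_rot']
    T[:3,:3]=R.from_quat([q[1],q[2],q[3],q[0]]).as_matrix(); T[:3,3]=s['eef_pos']
    return c,T@np.array(c['mount'])
def K(c): return np.array([[c['fx'],0,c['cx']],[0,c['fy'],c['cy']],[0,0,1.]])
def ray(name,uv,s=None):
    c,T=T_of(name,s); p=cv2.undistortPoints(np.array([[uv]],float),K(c),np.array(c['dist'],float))[0,0]
    return T[:3,3],T[:3,:3]@np.array([p[0],p[1],1])
def at_z(name,uv,z,s=None):
    o,d=ray(name,uv,s); return o+d*(z-o[2])/d[2]
def proj(name,P,s=None):
    c,T=T_of(name,s); Ti=np.linalg.inv(T)
    return cv2.projectPoints(np.atleast_2d(np.array(P,float)),cv2.Rodrigues(Ti[:3,:3])[0],Ti[:3,3],K(c),np.array(c['dist'],float))[0][:,0]
def snap(name,fn):
    s=sense(); im=eyes.capture(name); cv2.imwrite('pics/'+fn,im[:,:,::-1]); return s,im
E
python3 - <<'E'
from h import *
s,_=snap('scene','scene0.png'); snap('side','side0.png'); snap('wrist','wrist0.png')
for n in('scene','side','wrist'): print(n,np.round(T_of(n)[1],2).tolist(), eyes.calibration(n)['fx'])
print(s)
E
```

```text
pics
scene [[-0.8, 0.38, -0.47, 994.22], [0.6, 0.5, -0.62, 598.66], [-0.0, -0.78, -0.63, 690.69], [0.0, 0.0, 0.0, 1.0]] 527.1577120736417
side [[-0.8, -0.46, 0.39, 157.22], [-0.6, 0.59, -0.54, 589.07], [0.02, -0.67, -0.75, 890.14], [0.0, 0.0, 0.0, 1.0]] 524.3794133034261
wrist [[1.0, 0.0, 0.0, 524.57], [0.0, -0.96, -0.29, 74.87], [0.0, 0.29, -0.96, 373.44], [0.0, 0.0, 0.0, 1.0]] 394.7457657950222
{'time_s': 0.0, 'joints': array([-2.23384795e-01,  3.13435253e-01,  1.49846308e+00,  1.74241837e-05,
        1.33100819e+00, -2.23395976e-01]), 'dq': array([-6.42097642e-04, -1.83269789e-03, -8.95228905e-06,  1.01351118e-03,
        3.14024662e-04, -6.19624393e-04]), 'tau': array([-5.78409599e-04, -4.12261176e+01, -2.59742296e+01, -3.58453699e-04,
        4.11797926e-03, -1.23038126e-05]), 'eef_pos': array([5.24745735e+02, 5.78199686e-02, 2.41732833e+02]), 'ee_rot': array([-5.60397505e-04,  7.07104143e-01,  7.07109115e-01, -3.42910825e-04]), 'force': array([-0.27464652, -0.01401344,  0.50760136]), 'wrist_torque': array([ 0.05744171, -0.03338977, -0.0571653 ]), 'grip_force': 0.0, 'grip_width': 1.0004148270556878}
```

View pics/scene0.png

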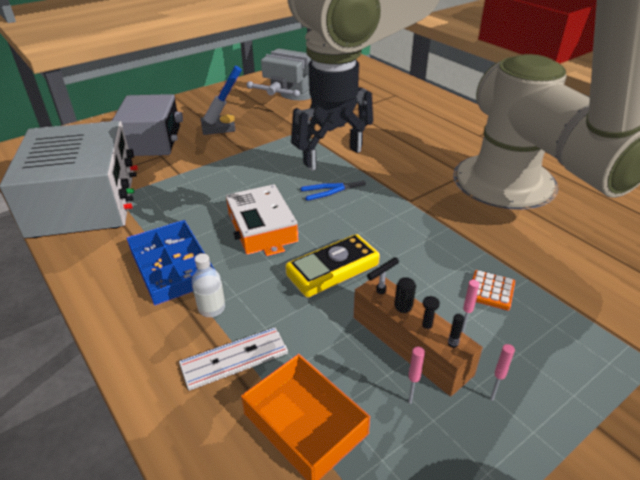

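View pics/side0.png

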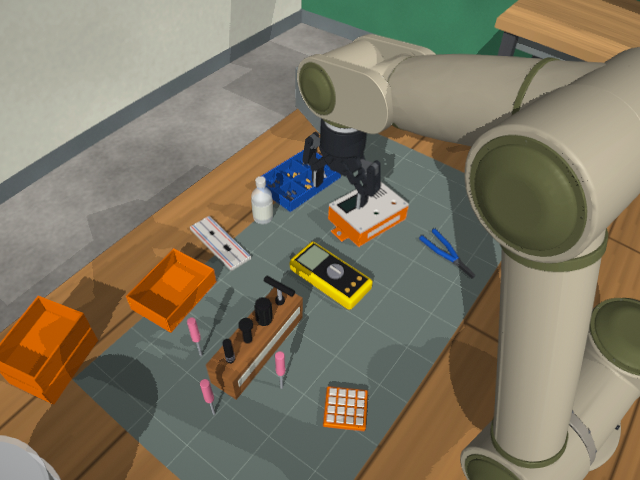

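The scene shows four tools in the block: hex key (382,270), nut driver (405,295), capped screwdriver (431,312) and a slim black handle (457,330). The pink look-alikes are at (416,365), (505,362) and (472,297). The controller is at (263,218). My choice is the black one at (457,330), seen at (228,350) in the side view, so I'll check it close up.

```bash
python3 - <<'E'
import cv2,numpy as np
a=cv2.imread('pics/scene0.png'); b=cv2.imread('pics/side0.png')
f=lambda im,x,y,w,h,k:cv2.resize(im[y:y+h,x:x+w],None,fx=k,fy=k,interpolation=cv2.INTER_CUBIC)
A=f(a,350,250,133,100,3);A=f(a,350,250,130,150,4)[:600,:400] if 0 else f(a,350,245,133,150,3)
B=f(b,200,265,133,150,3)
C=f(a,220,175,133,100,3)[:150*2]; D=f(b,310,170,133,100,3)
top=np.hstack([f(a,400,280,80,60,5),f(b,200,320,80,60,5)]); bot=np.hstack([f(a,222,178,80,60,5),f(b,325,178,80,60,5)])
cv2.imwrite('pics/crop1.png',np.vstack([top,bot]))
E
```

```text
(no output)
```

View pics/crop1.png

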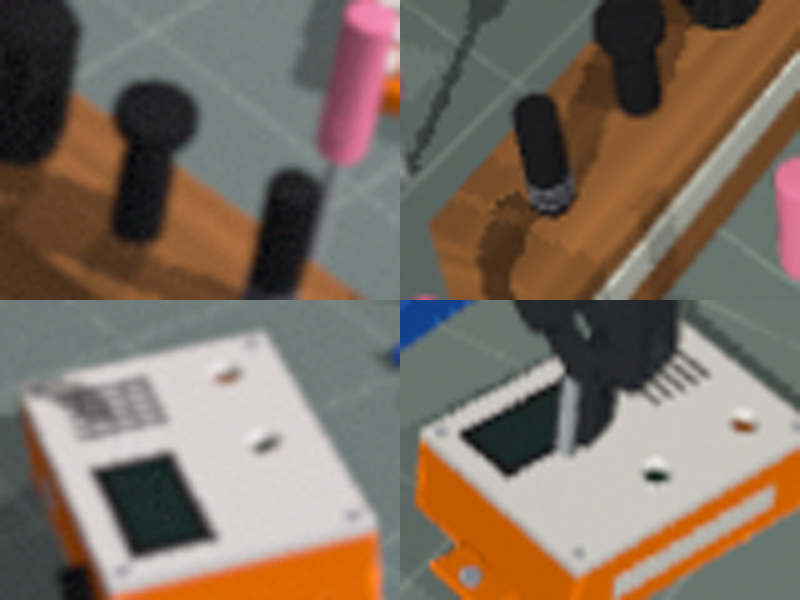

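The crop confirms it. The stylus is the slim plain handle, with its top at scene (458.6,317) and side (227,341). The reset hole, by the vents, is at scene (267.2,192.8) and side (393.6,202.2). The boot hole is at scene (274.8,206.2) and side (376.2,213.2).

```bash
python3 - <<'E'
from h import *
np.set_printoptions(precision=1,suppress=True)
def both(l,a,b,z):
    p,q=at_z('scene',a,z),at_z('side',b,z); o1,d1=ray('scene',a);o2,d2=ray('side',b)
    t=np.linalg.lstsq(np.c_[d1,-d2],o2-o1,rcond=None)[0]
    print(l,p,q,'tri',(o1+d1*t[0]+o2+d2*t[1])/2)
both('stytop',(458.6,317),(227.2,341),130)
both('reset',(267.2,192.8),(393.6,202.2),50)
both('boot',(274.8,206.2),(376.2,213.2),50)
# block top axis: tool bases z=70 in side (screwdriver (251? ))
for n,uv in(('scrdr top',(431,303)),):print(n,at_z('scene',uv,128))
print('scrdr top side',at_z('side',(200+630-400 if 0 else 200+46,320+4),128))
print('hole far', at_z('side',(230.4,361),70))
E
```

```text
stytop [532.8 303.2 130. ] [531.5 302.9 130. ] tri [532.  302.6 129. ]
reset [ 521.3 -235.1   50. ] [ 518.8 -233.9   50. ] tri [ 520.  -236.8   47.9]
boot [ 535.5 -183.1   50. ] [ 531.6 -178.1   50. ] tri [ 534.  -183.6   47. ]
scrdr top [542.4 258.7 128. ]
scrdr top side [530.  257.5 128. ]
hole far [529.1 306.8  70. ]
```

```bash
python3 -m jog '[[0.04,0,0,0,0,0,0.0854],[0.05,0,0,0,0,0,0.0854],[0.05,0,0,0,0,0,0.0854],[0.05,0,0,0,0,0,0.0854],[0.05,0,0,0,0,0,0.0854]]' && python3 -m jog '[[0.05,0.005,0,0,0,0,0.0854],[0.013,0.002,0,0,0,0,0.05],[0,0,0,0,0,0,0.05],[0,0,0,0,0,0,0.05]]' && python3 - <<'E'
from h import *
s,_=snap('wrist','wrist1.png'); print(s['eef_pos'],s['ee_rot'],s['grip_width'],s['joints'])
E
```

```text
time_s: 0.65
eef_pos: [524.6, 242.0, 242.2]
ee_rot: [-0.0, 0.707, 0.707, -0.0]
force: [1.2, -0.4, -0.5]
grip_width: 1.0
grip_force: 0.0
time_s: 1.05
eef_pos: [532.0, 301.7, 242.0]
ee_rot: [0.0, 0.707, 0.707, -0.0]
force: [-0.7, -0.1, -1.1]
grip_width: 0.588
grip_force: 0.0
[532.04596196 301.66925567 241.98610141] [ 2.92294687e-05  7.07301931e-01  7.06911420e-01 -4.70837517e-04] 0.5879301743791193 [ 3.24675531e-01  5.08255695e-01  1.21375721e+00 -4.76177594e-04
  1.42039740e+00  3.25299336e-01]
```

View pics/wrist1.png

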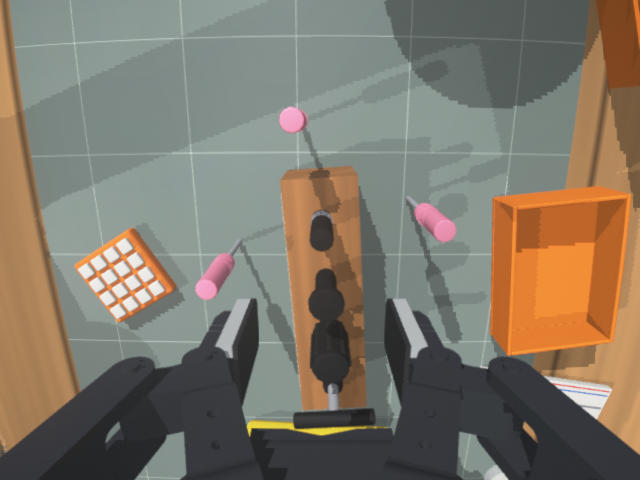

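Wrist view: the stylus's top is at (321,241), with the screwdriver cap at (326,302) just below it in the picture. The block's far top corners are at about (284,178) and (357,176), and its top edges run down to (303,408) and (366,408). The pink ones are at (292,120), (436,222) and (213,275), well clear.

```bash
python3 - <<'E'
from h import *
np.set_printoptions(precision=1,suppress=True)
f=lambda uv,z:at_z('wrist',uv,z)
print('sty',f((321,241),130),'base',f((320,219),70),'scr',f((326,302),128))
c=[f(p,70) for p in((284,178),(357,176),(303,408),(366,408))]; print(*c)
for a,b in((0,2),(1,3)): d=c[a]-c[b]; print('yaw',np.arctan2(-d[0],d[1]))
E
python3 - <<'E'
import cv2
im=cv2.imread('pics/wrist1.png'); cv2.imwrite('pics/crop2.png',cv2.resize(im[160:320,260:390],None,fx=3.7,fy=3.7,interpolation=cv2.INTER_CUBIC))
E
```

```text
sty [532.1 303.3 130. ] base [531.3 303.5  70. ] scr [535.4 259.2 128. ]
[503.7 335.9  70. ] [559.8 337.4  70. ] [515.  122.3  70. ] [574. 122.  70.]
yaw 0.05276448478804665
yaw 0.06610307044944201
```

View pics/crop2.png

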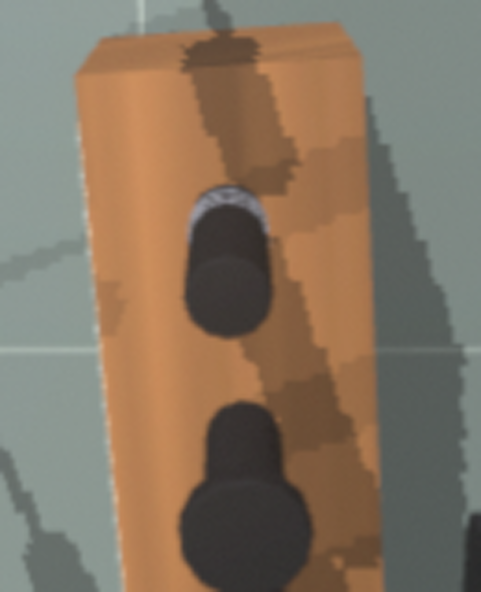

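The close crop shows a plain slim cylinder with no cap or crossbar, its top at (322,238), which puts it at about (532,303.5). The capped screwdriver is the next tool along. I'll descend to mid-handle (TCP z about 92) and grip.

```bash
python3 -m jog '[[0.002,0,0.04,0,0,0,0.05],[0,0,0.04,0,0,0,0.05],[0,0,0.04,0,0,0,0.05],[0,0,0.03,0,0,0,0.05],[0,0,0,0,0,0,0.05]]' 60 && python3 -m jog '[[0,0,0,0,0,0,0.0],[0,0,0,0,0,0,0.0],[0,0,0,0,0,0,0.0],[0,0,0,0,0,0,0.0],[0,0,0,0,0,0,0.0]]' 60
```

```text
time_s: 1.6
eef_pos: [530.4, 302.4, 88.7]
ee_rot: [-0.002, 0.708, 0.706, -0.003]
force: [-0.0, 0.8, -0.3]
grip_width: 0.581
grip_force: 0.0
time_s: 2.1
eef_pos: [533.1, 304.8, 94.7]
ee_rot: [0.001, 0.707, 0.707, 0.002]
force: [-0.7, -1.5, 7.5]
grip_width: 0.167
grip_force: 58.3
```

Gripped: the opening of about 15 mm matches the 16 mm handle. Next I'll draw it straight up.

```bash
python3 -m jog '[[0,0,-0.01,0,0,0,0.0],[0,0,-0.02,0,0,0,0.0],[0,0,-0.025,0,0,0,0.0],[0,0,-0.025,0,0,0,0.0],[0,0,-0.025,0,0,0,0.0]]' && python3 -m jog '[[0,0,-0.025,0,0,0,0.0],[0,0,-0.025,0,0,0,0.0],[0,0,0,0,0,0,0.0],[0,0,0,0,0,0,0.0]]' && python3 - <<'E'
from h import *
np.set_printoptions(precision=1,suppress=True)
s,w=snap('wrist','wrist2.png'); _,a=snap('scene','scene2.png'); _,b=snap('side','side2.png')
print(s['eef_pos'],s['ee_rot'],s['grip_force'],s['force'])
p=np.array(s['eef_pos']); ps=proj('scene',[p,p+[0,0,-82]]);pb=proj('side',[p,p+[0,0,-82]]);print(ps,pb,proj('wrist',[p,p+[0,0,-82]],s))
def cr(im,q,k=4):
    x,y=int(q[0])-50,int(q[1])-75; print(x,y); x=max(x,0);y=max(y,0)
    return cv2.resize(im[y:y+150,x:x+100,::-1],(400,600),interpolation=cv2.INTER_CUBIC)
cv2.imwrite('pics/crop3.png',np.hstack([cr(a,ps.mean(0)),cr(b,pb.mean(0))]))
E
```

```text
time_s: 2.6
eef_pos: [531.9, 304.8, 199.5]
ee_rot: [0.0, 0.707, 0.707, 0.001]
force: [1.0, -0.4, -1.2]
grip_width: 0.172
grip_force: 58.4
time_s: 3.0
eef_pos: [531.8, 304.7, 247.6]
ee_rot: [0.0, 0.707, 0.707, 0.0]
force: [0.3, 0.1, -0.1]
grip_width: 0.166
grip_force: 58.4
[531.8 304.7 247.6] [0.  0.7 0.7 0. ] 58.428996205329895 [ 0.3  0.1 -0.1]
[[474.4 254.8]
 [464.  299.7]] [[217.9 300.8]
 [223.9 330.2]] [[321.6 331.9]
 [321.1 259.6]]
419 202
170 240
```

View pics/crop3.png

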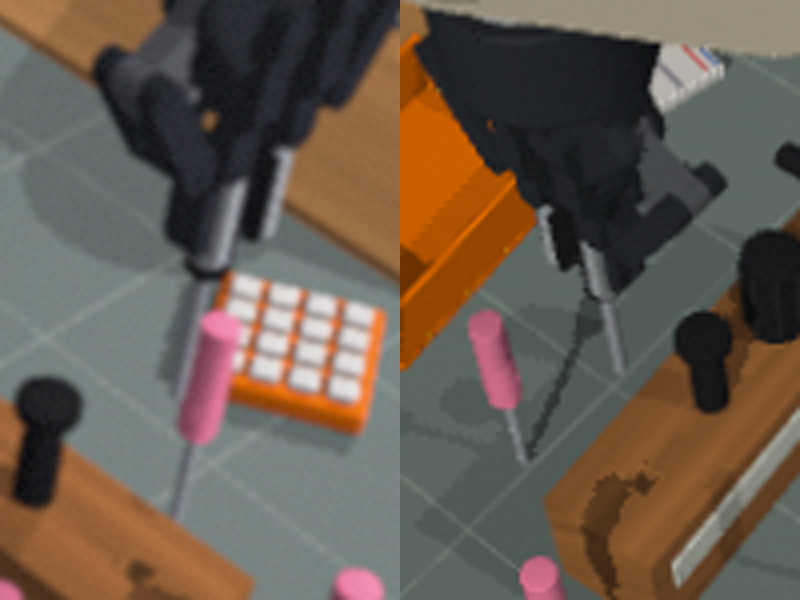

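The stylus came out: its tip is at scene (464.5,300.3) and side (225.5,332.5), within 3 px of where a vertical stylus should be. Next, over to the controller.

```bash
python3 -m jog '[[-0.03,0,0,0,0,0,0],[-0.045,-0.002,0,0,0,0,0],[-0.05,-0.002,0,0,0,0,0],[-0.05,-0.002,0,0,0,0,0],[-0.05,-0.002,0,0,0,0,0]]' && python3 -m jog '[[-0.05,-0.002,0,0,0,0,0],[-0.05,-0.002,0,0,0,0,0],[-0.05,0,0,0,0,0,0],[-0.05,0,0,0,0,0,0],[-0.05,0,0,0,0,0,0]]' && python3 -m jog '[[-0.04,0,0.02,0,0,0,0],[-0.026,0,0.04,0,0,0,0],[0,0,0.025,0,0,0,0],[0,0,0,0,0,0,0],[0,0,0,0,0,0,0]]' && python3 - <<'E'
from h import *
np.set_printoptions(precision=1,suppress=True)
s,w=snap('wrist','wrist3.png'); _,a=snap('scene','scene3.png'); _,b=snap('side','side3.png')
print(s['eef_pos'],s['ee_rot'])
p=np.array(s['eef_pos'])+[0,0,-82]; q=[520,-235,50]
P=[p,q];print(proj('scene',P),proj('side',P),proj('wrist',P,s))
def cr(im,n,wd,ht,k):
    c=proj(n,P,s).mean(0); x,y=max(int(c[0])-wd//2,0),max(int(c[1])-ht//2,0); x=min(x,640-wd);y=min(y,480-ht);print(n,x,y)
    return cv2.resize(im[y:y+ht,x:x+wd,::-1],None,fx=k,fy=k,interpolation=cv2.INTER_CUBIC)
cv2.imwrite('pics/crop4.png',np.hstack([cr(a,'scene',66,120,5),cr(b,'side',66,120,5)]))
E
```

```text
time_s: 3.65
eef_pos: [523.2, 78.1, 246.5]
ee_rot: [-0.001, 0.707, 0.707, -0.0]
force: [1.1, -1.0, -0.2]
grip_width: 0.17
grip_force: 58.5
time_s: 4.15
eef_pos: [519.4, -172.0, 246.6]
ee_rot: [-0.001, 0.707, 0.707, -0.0]
force: [0.9, 1.1, 0.2]
grip_width: 0.173
grip_force: 58.5
time_s: 4.65
eef_pos: [520.1, -235.8, 162.7]
ee_rot: [-0.0, 0.707, 0.707, 0.0]
force: [0.6, 0.0, 0.8]
grip_width: 0.168
grip_force: 58.5
[ 520.1 -235.8  162.7] [-0.   0.7  0.7  0. ]
[[266.5 180.5]
 [267.7 192.6]] [[395.3 191.8]
 [393.4 201.7]] [[321.2 259.6]
 [321.  242.8]]
scene 234 126
side 361 136
```

View pics/crop4.png

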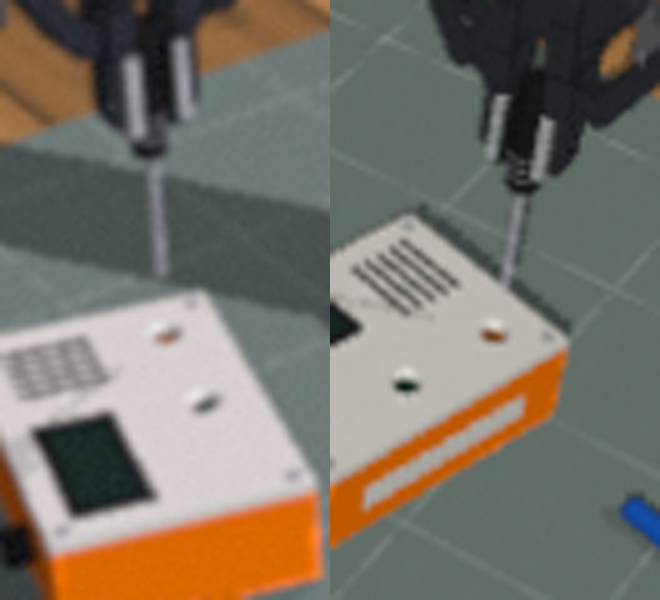

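View pics/wrist3.png

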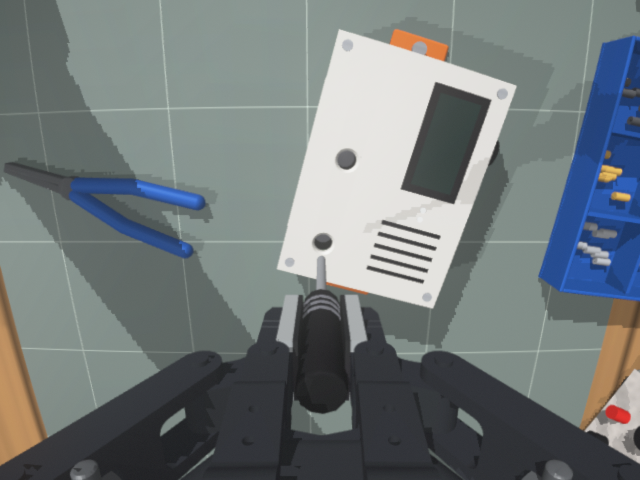

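In the wrist view the reset hole (vent side) is at (322.5,241) and the stylus tip at (321,259), just short of it in perspective. The scene crop gives the tip at (266.2,180.4) and the hole at (267,192.4). The side crop gives the tip at (396.4,192.6) and the hole at (393.6,202.2).

```bash
python3 - <<'E'
from h import *
np.set_printoptions(precision=1,suppress=True)
zt=162.7-82
for n,t,h in(('scene',(266.2,180.4),(267,192.4)),('side',(396.4,192.6),(393.6,202.2)),('wrist',(321.2,259),(322.5,241))):
    a,b=at_z(n,t,zt),at_z(n,h,50); print(n,a,b,b-a)
E
```

```text
scene [ 520.4 -236.4   80.7] [ 520.8 -236.7   50. ] [  0.4  -0.3 -30.7]
side [ 516.8 -235.1   80.7] [ 518.8 -233.9   50. ] [  2.    1.2 -30.7]
wrist [ 520.9 -236.1   80.7] [ 521.8 -234.5   50. ] [  1.    1.6 -30.7]
```

```bash
python3 -m jog '[[0.001,0.001,0.01,0,0,0,0],[0,0,0.012,0,0,0,0],[0,0,0.004,0,0,0,0],[0,0,0,0,0,0,0],[0,0,0,0,0,0,0]]' && python3 - <<'E'
from h import *
np.set_printoptions(precision=1,suppress=True)
s,w=snap('wrist','wrist4.png'); _,a=snap('scene','scene4.png'); _,b=snap('side','side4.png')
print(s['eef_pos'],s['force'])
p=np.array(s['eef_pos'])+[0,0,-82]; P=[p,[521,-235,50]]
print(proj('scene',P),proj('side',P),proj('wrist',P,s))
def cr(im,n):
    c=proj(n,P,s).mean(0); x,y=int(c[0])-13,int(c[1])-25; print(n,x,y)
    return cv2.resize(im[y:y+50,x:x+26,::-1],None,fx=10,fy=10,interpolation=cv2.INTER_CUBIC)
cv2.imwrite('pics/crop5.png',np.hstack([cr(a,'scene'),cr(b,'side'),cr(w,'wrist')]))
E
```

```text
time_s: 5.3
eef_pos: [521.1, -235.1, 136.3]
ee_rot: [-0.0, 0.707, 0.707, -0.0]
force: [0.0, 0.0, -0.7]
grip_width: 0.17
grip_force: 58.5
[ 521.1 -235.1  136.3] [ 0.   0.  -0.7]
[[267.2 191.1]
 [267.4 192.8]] [[393.3 200.2]
 [393.  201.5]] [[321.2 259.6]
 [321.1 257. ]]
scene 254 166
side 380 175
wrist 308 233
```

View pics/crop5.png

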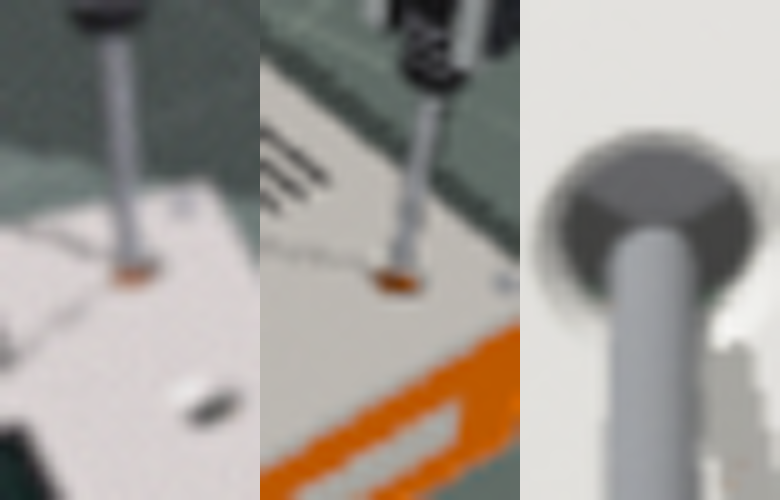

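Just above the mouth the wrist crop shows the hole at (321.5,255) and the tip at (321,260) about 4 mm higher, so the tip is centred to within about 1 mm. I'll nudge +1 mm in y and enter.

```bash
python3 -m jog '[[0.001,0,0.004,0,0,0,0],[0,0,0.004,0,0,0,0],[0,0,0.004,0,0,0,0],[0,0,0,0,0,0,0],[0,0,0,0,0,0,0]]' && python3 -m jog '[[0,0,0.003,0,0,0,0],[0,0,0.003,0,0,0,0],[0,0,0.003,0,0,0,0],[0,0,0,0,0,0,0],[0,0,0,0,0,0,0]]' 80
```

```text
time_s: 5.95
eef_pos: [521.0, -234.1, 124.2]
ee_rot: [-0.0, 0.707, 0.707, -0.0]
force: [0.2, 0.5, -0.8]
grip_width: 0.172
grip_force: 58.5
time_s: 6.45
eef_pos: [521.0, -234.1, 115.2]
ee_rot: [-0.0, 0.707, 0.707, -0.0]
force: [0.9, -0.3, 0.4]
grip_width: 0.164
grip_force: 77.9
```

The tip is through the lid with no contact force. Next, the press, in small steps while watching the force.

```bash
python3 -m jog '[[0,0,0.002,0,0,0,0],[0,0,0.002,0,0,0,0],[0,0,0.001,0,0,0,0],[0,0,0,0,0,0,0],[0,0,0,0,0,0,0]]' && python3 -m jog '[[0,0,0.002,0,0,0,0],[0,0,0,0,0,0,0],[0,0,0,0,0,0,0]]' && python3 -m jog '[[0,0,0.002,0,0,0,0],[0,0,0,0,0,0,0],[0,0,0,0,0,0,0]]'
```

```text
time_s: 6.95
eef_pos: [521.1, -234.1, 110.5]
ee_rot: [0.0, 0.707, 0.707, 0.0]
force: [0.3, 0.4, 2.8]
grip_width: 0.161
grip_force: 77.9
time_s: 7.25
eef_pos: [521.1, -234.1, 108.5]
ee_rot: [0.0, 0.707, 0.707, 0.0]
force: [-0.6, -0.1, 3.9]
grip_width: 0.164
grip_force: 77.9
time_s: 7.55
eef_pos: [521.3, -234.3, 107.3]
ee_rot: [0.001, 0.707, 0.707, 0.0]
force: [-2.2, 1.3, 10.9]
grip_width: 0.169
grip_force: 79.2
```

```bash
python3 -m jog '[[0,0,0.0005,0,0,0,0],[0,0,0,0,0,0,0],[0,0,0,0,0,0,0],[0,0,0,0,0,0,0],[0,0,0,0,0,0,0]]' && python3 -m jog '[[0,0,0,0,0,0,0],[0,0,0,0,0,0,0],[0,0,0,0,0,0,0],[0,0,0,0,0,0,0],[0,0,0,0,0,0,0]]' && python3 - <<'E'
from h import *
s,w=snap('wrist','wrist6.png'); print(s['eef_pos'],s['force'])
cv2.imwrite('pics/crop6.png',cv2.resize(w[180:420,230:420,::-1],None,fx=2.4,fy=2.4,interpolation=cv2.INTER_CUBIC))
E
```

```text
time_s: 8.05
eef_pos: [521.4, -234.4, 107.2]
ee_rot: [0.001, 0.707, 0.707, 0.0]
force: [-1.8, 0.7, 12.7]
grip_width: 0.167
grip_force: 79.4
time_s: 8.55
eef_pos: [521.4, -234.4, 107.1]
ee_rot: [0.001, 0.707, 0.707, 0.0]
force: [-2.2, 1.0, 13.2]
grip_width: 0.166
grip_force: 79.4
[ 521.35757245 -234.37661524  107.13763305] [-2.18484822  0.96940382 13.15194055]
```

View pics/crop6.png

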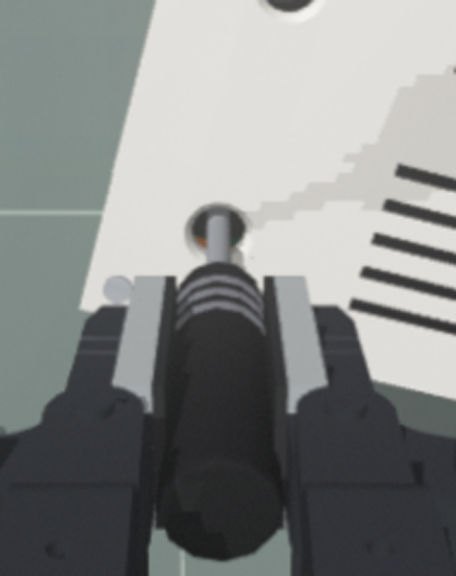

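The crop shows the shank through the vent-side hole, at about (216,225), with the stylus still firmly held. A steady 13 N is well above the 5 N needed to reach the stop.

```bash
python3 -c "from rig import finish_job; print(finish_job())"
```

```text
the job is handed in; nothing more can be done
None
```

I handed the job in with the stylus still gripped, its shank through the vent-side reset hole and the reset button held at its stop with about 13 N; nothing else on the bench was touched that I could see.

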